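# Pack the green jars into the colour-keyed order carton

## Robot

A 6-joint arm with a two-finger parallel gripper is mounted at the origin on the work surface. World frame = base frame: x ahead of the robot, y to its left, z up, the work surface at z = 0. Lengths are in mm, angles in rad, forces in N, time in s.
With the tool pointing down it reaches from about 275 to 1000 mm from the base axis. Payload 8.4 kg.
Tool frame: the origin (TCP) lies midway between the tips of the shut fingers; the grasp point (between the pads) lies 19 mm behind it; z points along the fingers, y is the line along which they close (so a half turn about z gives the same grasp; the last joint's range is limited). The gripper opens to 85 mm and grips with 20 to 120 N. Pads are 22 mm wide; open, the fingers measure 114 mm over their backs; the gripper's body (76 mm by 85 mm) begins 54 mm behind the grasp point. The pads swing forward as they close: fully open they stand 13 mm farther back than shut.
Start: joints at [1.198, 0.353, 1.633, -0, 1.155, -0.002], TCP at [226.474, 582.527, 231.281] pointing down, gripper open.
Joint ranges: [-2.63, 2.63], [-0.92, 2.1], [0.06, 2.66], [-1.3, 4.44], [0, 2.69], [-3.02, 3.02]. Speed limits (rad/s): [2.22, 2.22, 2.79, 3.14, 3.14, 3.14].

## Interface

Orientations are given as [roll, pitch, yaw] about the fixed x, y, z axes, in that order (R = Rz(yaw) Ry(pitch) Rx(roll)).
In Python, from rig import r gives the robot as it stands.
- The arm moves only by the shell command python3 -m inch 'ROWS' [OPENING] [FORCE]. ROWS is JSON, a list that holds one entry, the list of rows, each a list of 6 numbers: the shift along the tool's x, y, z scaled (see below), then the turn, a rotation vector about the tool's x, y, z scaled (see below). In form: [[[tx, ty, tz, wx, wy, wz], ...]]. A call has 1 to 8 rows; each row is the pose to reach, as a shift and turn from the pose commanded when the call began, along the tool's axes at that moment, turning the shorter way round; what a row does not reach only later rows make up. The controller multiplies each number of a shift by 20 cm and each number of a turn by pi rad. A row lasts 1/12 s, in which the tool goes at most 41.7 mm and 7.16 degrees, less where a joint would pass 70% of its speed; a pose out of reach is approached as far as the arm can. A call with a number of a shift or a turn outside -1 to 1 is refused whole. A call with a gripper value outside its range is refused whole. OPENING is the gripper's target within -1 to 1 (fully open at 1, half-way at 0, shut at -1), set as the call begins (- or left out, the last holds). The fingers move at their own pace and stop on an object; FORCE is the grip in N (left out, the last holds). Time passes only in rows, so rows that repeat a pose let the fingers close. It gives the time, the measured TCP pose, the force, the opening and the grip force at its end, in the units of the state.
- r.sense(): the state, without advancing time (a new reading comes with each control period).
- r.grab_frame(name): name is "scene" or "top" or "wrist"; returns the picture (400x640x3 uint8, red, green, blue); there is no depth.
- r.camera_info(name): a dict with "K" (3x3 intrinsics, pixels), "rvec" (rotation vector, rad) and "tvec" (3), from world to camera coordinates, as OpenCV has them; the wrist camera has in their place "mount" (4x4, takes a point from camera to tool coordinates, whose origin is the TCP and whose axes are the flange's). Camera axes: x right, y down, z forward; pixel columns grow to the right and rows downward; lengths in mm; the calibration is good to about 2 mm. The wrist camera is an equidistant fisheye: a pixel r from the principal point sees the ray r / f radians off the axis. A picture is of the moment at which its call begins: read the wrist's pose just before it. camera_info takes no time and is no camera call.
- r.sign_off(): hands the job in; it is judged then, once.
The state is a dict: "clock": time; "qpos": joint angles; "qvel": joint speeds; "joint_efforts": joint torques, N m; "eef_pos": TCP position; "tcp_rot": TCP orientation; "contact_force": force on the tool from outside, world axes, zero at the start; "wrist_torque": the same for the moment, N m; "opening": opening from 0.0 (shut) to 1.0 (fully open); "grasp_force": force on a finger pad.
Only numpy, scipy, OpenCV 4.12 (cv2) and the standard library are available. Lean on these libraries where they do the work, as an engineer would, in place of code of your own. Each camera call takes 0.05 s, during which the arm holds its last target. There are 200 camera calls.

## Task

Pack the order: stand each of the four green glass jars upright in the carton, in the cell whose floor pad has the colour of that jar's lid. Set the jars down rather than dropping them, knock no jar over, and leave the two amber jars where they stand, although their lids look the same.

Things in the scene. Friction and masses are not known exactly. Their poses are not given: they have to be found in the camera images.
- green_black_mid (a point): Upright round glass jar, 52 mm diameter and 92 mm tall in all: straight dark green glass body 66 mm high with a white label band 14 to 44 mm up, then a short sloping dark green shoulder and a black lid 36 mm in diameter (the top 18 mm). About 180 g, loose, standing on the table or in the carton. Point: on its axis, half-way up (46 mm above its underside); z along the axis. One of the four jars to pack, onto the black pad.
- green_white_mid (a point): Upright round glass jar, 52 mm diameter and 92 mm tall in all: straight dark green glass body 66 mm high with a white label band 14 to 44 mm up, then a short sloping dark green shoulder and a white lid 36 mm in diameter (the top 18 mm). About 180 g, loose, standing on the table or in the carton. Point: on its axis, half-way up (46 mm above its underside); z along the axis. One of the four jars to pack, onto the white pad.
- green_blue_mid (a point): Upright round glass jar, 52 mm diameter and 92 mm tall in all: straight dark green glass body 66 mm high with a white label band 14 to 44 mm up, then a short sloping dark green shoulder and a blue lid 36 mm in diameter (the top 18 mm). About 180 g, loose, standing on the table or in the carton. Point: on its axis, half-way up (46 mm above its underside); z along the axis. One of the four jars to pack, onto the blue pad.
- green_red_mid (a point): Upright round glass jar, 52 mm diameter and 92 mm tall in all: straight dark green glass body 66 mm high with a white label band 14 to 44 mm up, then a short sloping dark green shoulder and a red lid 36 mm in diameter (the top 18 mm). About 180 g, loose, standing on the table or in the carton. Point: on its axis, half-way up (46 mm above its underside); z along the axis. One of the four jars to pack, onto the red pad.
- amber_white_mid (a point): Upright round glass jar, 52 mm diameter and 92 mm tall in all: straight amber (orange-brown) glass body 66 mm high with a white label band 14 to 44 mm up, then a short sloping amber (orange-brown) shoulder and a white lid 36 mm in diameter (the top 18 mm). About 180 g, loose, standing on the table or in the carton. Point: on its axis, half-way up (46 mm above its underside); z along the axis. A look-alike that does not belong to the order: stays where it stands.
- amber_blue_mid (a point): Upright round glass jar, 52 mm diameter and 92 mm tall in all: straight amber (orange-brown) glass body 66 mm high with a white label band 14 to 44 mm up, then a short sloping amber (orange-brown) shoulder and a blue lid 36 mm in diameter (the top 18 mm). About 180 g, loose, standing on the table or in the carton. Point: on its axis, half-way up (46 mm above its underside); z along the axis. A look-alike that does not belong to the order: stays where it stands.
- pad_black_top (a point): Black square pad, 76 x 76 x 3 mm, covering the floor of one cell of the cardboard carton. Point: centre of the pad's upper face, 7 mm above the table; x and y along the cell's walls, z up. The carton is an open cut-down box that does not move, 173 x 173 mm outside, with 2 x 2 square cells, each 79 mm clear, 84 mm from centre to centre; outer walls and the cross of dividers are 5 mm thick and reach 28 mm above the table. Each cell has a pad of another colour.
- pad_white_top (a point): White square pad, 76 x 76 x 3 mm, covering the floor of one cell of the cardboard carton. Point: centre of the pad's upper face, 7 mm above the table; x and y along the cell's walls, z up. The carton is an open cut-down box that does not move, 173 x 173 mm outside, with 2 x 2 square cells, each 79 mm clear, 84 mm from centre to centre; outer walls and the cross of dividers are 5 mm thick and reach 28 mm above the table. Each cell has a pad of another colour.
- pad_blue_top (a point): Blue square pad, 76 x 76 x 3 mm, covering the floor of one cell of the cardboard carton. Point: centre of the pad's upper face, 7 mm above the table; x and y along the cell's walls, z up. The carton is an open cut-down box that does not move, 173 x 173 mm outside, with 2 x 2 square cells, each 79 mm clear, 84 mm from centre to centre; outer walls and the cross of dividers are 5 mm thick and reach 28 mm above the table. Each cell has a pad of another colour.
- pad_red_top (a point): Red square pad, 76 x 76 x 3 mm, covering the floor of one cell of the cardboard carton. Point: centre of the pad's upper face, 7 mm above the table; x and y along the cell's walls, z up. The carton is an open cut-down box that does not move, 173 x 173 mm outside, with 2 x 2 square cells, each 79 mm clear, 84 mm from centre to centre; outer walls and the cross of dividers are 5 mm thick and reach 28 mm above the table. Each cell has a pad of another colour.
There are look-alikes about, which are no part of the job. There is more than one size of the part that bears pad_black_top; the job needs the smaller.

How it is judged (in metres and radians):
At the end, for the whole second after the job is handed in: Each green jar stands upright (within 0.1 rad) on the pad of its lid's colour, its axis within 20 mm of the pad's centre and its underside on the pad (within 5 mm), at rest; both amber jars are upright and within 20 mm of where they started (horizontal distance between green_black_mid and pad_black_top below 0.02 m and z of green_black_mid in the frame of pad_black_top between 0.041 and 0.051 m and angle between each of green_black_mid, green_white_mid, green_blue_mid, green_red_mid, amber_white_mid, amber_blue_mid's own z axis and vertical below 0.1 rad and linear speed of each of green_black, green_white, green_blue, green_red below 0.02 m/s and angular speed of each of green_black, green_white, green_blue, green_red below 0.2 rad/s and horizontal distance between green_white_mid and pad_white_top below 0.02 m and z of green_white_mid in the frame of pad_white_top between 0.041 and 0.051 m and horizontal distance between green_blue_mid and pad_blue_top below 0.02 m and z of green_blue_mid in the frame of pad_blue_top between 0.041 and 0.051 m and horizontal distance between green_red_mid and pad_red_top below 0.02 m and z of green_red_mid in the frame of pad_red_top between 0.041 and 0.051 m and distance of each of amber_white_mid, amber_blue_mid from where it was at the start of the episode below 0.02 m); the robot touches nothing.
It fails at once if a green or amber jar is tipped over (more than 0.6 rad) (angle between any of green_black_mid, green_white_mid, green_blue_mid, green_red_mid, amber_white_mid, amber_blue_mid's own z axis and vertical above 0.6 rad).
It fails at once if an amber jar is moved by more than 20 mm (distance of any of amber_white_mid, amber_blue_mid from where it was at the start of the episode above 0.02 m).
It fails at once if a green jar is dropped onto its pad (let go with its underside more than 25 mm above it) ((horizontal distance between green_black_mid and pad_black_top below 0.05 m and z of green_black_mid in the frame of pad_black_top above 0.071 m and contact force between the fingers and green_black below 0.05 N) or (horizontal distance between green_white_mid and pad_white_top below 0.05 m and z of green_white_mid in the frame of pad_white_top above 0.071 m and contact force between the fingers and green_white below 0.05 N) or (horizontal distance between green_blue_mid and pad_blue_top below 0.05 m and z of green_blue_mid in the frame of pad_blue_top above 0.071 m and contact force between the fingers and green_blue below 0.05 N) or (horizontal distance between green_red_mid and pad_red_top below 0.05 m and z of green_red_mid in the frame of pad_red_top above 0.071 m and contact force between the fingers and green_red below 0.05 N)).
It also fails if it takes over 96 s, if anything falls off the work surface, if the arm or the gripper's body presses on something with over 40 N, if the wrist force passes 120 N, or if a joint passes its speed limit or range.

## Working session

There is one attempt and no reset: what is moved stays moved. The work goes in short steps, Python scripts to look and compute and a shell command to move; the robot and the scene stay as the last step left them, time stands still between calls to the robot, and variables do not carry over. Pictures are saved under pics/ and viewed, at most 14 in all, crops included, and the job is handed in when it is done.

```bash
mkdir -p pics; python3 - <<'E'
from rig import r
import cv2
s=r.sense();print(s)
for n in("scene","top"):
    cv2.imwrite(f"pics/{n}0.png",r.grab_frame(n)[:,:,::-1]);print(n,r.camera_info(n))
print(r.camera_info("wrist"))
E
```

```text
{'clock': 0.0, 'qpos': array([ 1.19761693e+00,  3.53652063e-01,  1.63412897e+00,  2.32999859e-05,
        1.15517635e+00, -2.40861227e-03]), 'qvel': array([ 0.00035163, -0.00074037, -0.00159756, -0.0001902 , -0.00014567,
        0.00021213]), 'joint_efforts': array([ 6.38369293e-04, -6.05244970e+01, -3.42074203e+01, -8.59593570e-05,
        9.21026309e-03,  2.56437687e-06]), 'eef_pos': array([226.28731056, 582.09769519, 230.56143531]), 'tcp_rot': array([-3.14022798e+00, -2.45905475e-05,  2.77081243e+00]), 'contact_force': array([-0.00912392,  0.03082172, -0.05872571]), 'wrist_torque': array([ 0.00392314,  0.00742065, -0.002308  ]), 'grasp_force': 0.0, 'opening': 0.9992070945020048}
scene {'K': array([[367.83048525,   0.        , 319.0937916 ],
       [  0.        , 367.83048525, 192.36981184],
       [  0.        ,   0.        ,   1.        ]]), 'rvec': array([ 2.13981887,  1.48709485, -0.44289857]), 'tvec': array([-230.53877633, -335.17378622, 1042.09540259])}
top {'K': array([[447.52006691,   0.        , 314.288058  ],
       [  0.        , 447.52006691, 197.07220571],
       [  0.        ,   0.        ,   1.        ]]), 'rvec': array([ 2.12460836, -2.14868734,  0.17573441]), 'tvec': array([  68.8791913 ,  473.25529095, 1126.42820396])}
{'K': array([[309.70691629,   0.        , 316.88868913],
       [  0.        , 309.70691629, 198.33854353],
       [  0.        ,   0.        ,   1.        ]]), 'mount': array([[-3.18894732e-05, -9.60173461e-01, -2.79404588e-01,
         7.18753026e+01],
       [ 9.99999426e-01, -3.29854650e-04,  1.01941142e-03,
        -3.18800590e-01],
       [-1.07097469e-03, -2.79404395e-01,  9.60172920e-01,
        -1.42932339e+02],
       [ 0.00000000e+00,  0.00000000e+00,  0.00000000e+00,
         1.00000000e+00]])}
```

View pics/scene0.png

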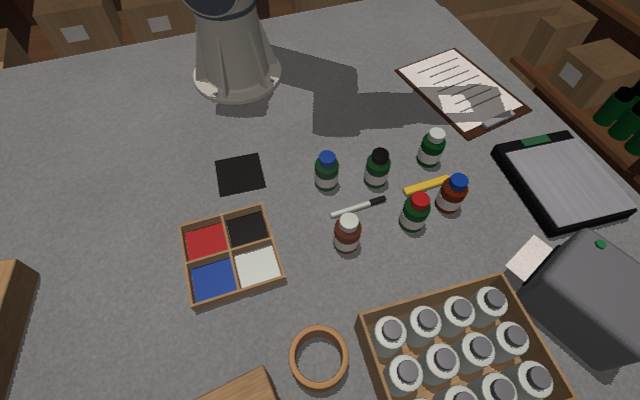

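View pics/top0.png

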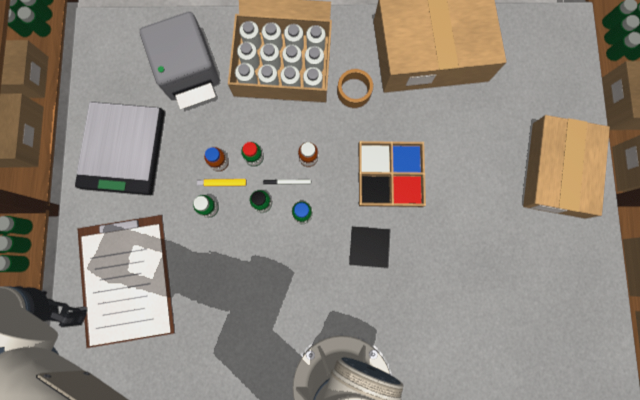

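The smaller black pad is the carton cell at scene (248,226) / top (376,190). The separate black mat at top (370,247) is the decoy. The lids and pads are clear in both views, so I'll triangulate them next.

```bash
cat > h.py <<'E'
import numpy as np, cv2
from rig import r
def cam(n):
    c=r.camera_info(n); R=cv2.Rodrigues(c["rvec"])[0]; return c["K"],R,c["tvec"]
def ray(n,uv):
    K,R,t=cam(n); d=R.T@np.linalg.inv(K)@np.array([uv[0],uv[1],1.]); return -R.T@t,d/np.linalg.norm(d)
def plane(n,uv,z):
    o,d=ray(n,uv); return o+d*(z-o[2])/d[2]
def tri(u1,u2):
    (a,d),(b,e)=ray("scene",u1),ray("top",u2)
    s=np.linalg.lstsq(np.c_[d,-e],b-a,rcond=None)[0]; p,q=a+d*s[0],b+e*s[1]
    return (p+q)/2,np.linalg.norm(p-q)
def mask(img,c):
    h,s,v=cv2.split(cv2.cvtColor(img,cv2.COLOR_RGB2HSV))
    return {"blue":(h>98)&(h<130)&(s>120)&(v>60),"red":((h<6)|(h>172))&(s>150)&(v>80),
     "white":(s<45)&(v>165),"black":(v<48)&(s<110)}[c].astype(np.uint8)
def blob(img,c,seed):
    n,l,st,ce=cv2.connectedComponentsWithStats(mask(img,c),connectivity=4)
    ok=[i for i in range(1,n) if st[i,4]>15]
    i=min(ok,key=lambda i:np.hypot(*(ce[i]-seed))); return ce[i],st[i],l==i
E
python3 - <<'E'
from h import *
S=r.grab_frame("scene");T=r.grab_frame("top")
L={"g_black":("black",(380,155),(260,197)),"g_white":("white",(436,133),(204,202)),"g_blue":("blue",(327,157),(301,209)),"g_red":("red",(420,200),(250,148)),"a_white":("white",(348,220),(308,146)),"a_blue":("blue",(458,181),(212,153)),
"p_black":("black",(248,226),(376,190)),"p_white":("white",(258,267),(375,158)),"p_blue":("blue",(213,280),(407,158)),"p_red":("red",(206,242),(408,189))}
for k,(c,a,b) in L.items():
    u,su,_=blob(S,c,a);v,sv,_=blob(T,c,b);p,e=tri(u,v)
    print(k,u.round(),su[2:],v.round(1),sv[2:],p.round(),round(e,1),"plane",plane("top",v,92 if k[1]=="_" and k[0]!="p" else 7).round())
E
```

```text
g_black [380. 156.] [ 17  18 245] [258.1 197.8] [ 13  14 143] [467. 205.  80.] 0.9 plane [465. 203.  92.]
g_white [437. 133.] [ 15  12 133] [199.9 202.5] [ 15  14 166] [456. 348.  89.] 0.8 plane [455. 347.  92.]
g_blue [327. 159.] [ 17  18 238] [301.2 209.5] [ 15  16 176] [436.  97.  82.] 0.8 plane [435.  96.  92.]
g_red [420. 200.] [ 19  20 249] [249.4 148.5] [ 14  14 151] [594. 228.  83.] 2.2 plane [591. 226.  92.]
a_white [349. 220.] [ 18  16 228] [307.5 148.5] [ 14  15 157] [591.  80.  88.] 0.9 plane [590.  79.  92.]
a_blue [459. 181.] [ 18  18 253] [211.7 153.9] [ 14  13 151] [582. 324.  82.] 1.4 plane [578. 321.  92.]
p_black [247. 228.] [ 41  36 977] [375.5 189. ] [ 26  25 650] [ 499. -100.   11.] 0.5 plane [ 499. -101.    7.]
p_white [257. 266.] [  46   42 1260] [375.1 158.4] [ 28  27 715] [ 584. -102.    7.] 0.7 plane [ 584. -103.    7.]
p_blue [213. 279.] [  45   44 1330] [406.4 158.8] [ 28  26 668] [ 581. -187.    9.] 1.0 plane [ 582. -188.    7.]
p_red [205. 241.] [  43   38 1096] [407.  189.3] [ 28  27 725] [ 497. -184.   10.] 1.1 plane [ 498. -186.    7.]
```

```bash
python3 -m inch '[[[-0.09,-0.04,0,0,0,0.03],[-0.19,-0.085,0,0,0,0.06],[-0.28,-0.13,0,0,0,0.09],[-0.38,-0.17,0,0,0,0.125],[-0.47,-0.21,0,0,0,0.16],[-0.56,-0.255,0,0,0,0.19],[-0.66,-0.3,0,0,0,0.22],[-0.75,-0.34,0,0,0,0.25]]]' 1 50; python3 -m inch '[[[0,0,0,0,0,0.035],[0,0,0,0,0,0.07],[0,0,0,0,0,0.1],[0,0,0,0,0,0.132],[0,0,0,0,0,0.132],[0,0,0,0,0,0.132]]]'
```

```text
clock: 0.87
eef_pos: [342.3, 463.8, 231.2]
tcp_rot: [-3.141, 0.0, 1.981]
contact_force: [-0.3, 0.4, 0.2]
opening: 1.002
grasp_force: 0.0
clock: 1.37
eef_pos: [341.6, 464.7, 231.2]
tcp_rot: [-3.141, 0.0, 1.574]
contact_force: [0.1, 0.1, -0.3]
opening: 1.0
grasp_force: 0.0
```

```bash
python3 -m inch '[[[-0.13,0.12,0.03,0,0,0],[-0.26,0.25,0.06,0,0,0],[-0.4,0.38,0.08,0,0,0],[-0.52,0.5,0.1,0,0,0],[-0.59,0.565,0.1,0,0,0],[-0.59,0.565,0.1,0,0,0],[-0.59,0.565,0.1,0,0,0]]]'
cat >> h.py <<'E'
from scipy.spatial.transform import Rotation as Ro
def wpose():
    s=r.sense(); M=np.eye(4); M[:3,:3]=Ro.from_euler("xyz",s["tcp_rot"]).as_matrix(); M[:3,3]=s["eef_pos"]
    return M@np.array(r.camera_info("wrist")["mount"])
def wray(M,uv):
    K=r.camera_info("wrist")["K"]; d=(np.array(uv)-K[:2,2])/K[0,0]; a=np.hypot(*d)
    return M[:3,3],M[:3,:3]@np.array([*(d/a*np.sin(a)),np.cos(a)])
def wplane(M,uv,z):
    o,d=wray(M,uv); return o+d*(z-o[2])/d[2]
def wproj(M,p):
    K=r.camera_info("wrist")["K"]; q=M[:3,:3].T@(np.array(p,float)-M[:3,3]); n=np.hypot(q[0],q[1]); a=np.arctan2(n,q[2])
    return K[:2,2]+K[0,0]*a*q[:2]/n
E
python3 - <<'E'
from h import *
M=wpose();I=r.grab_frame("wrist");cv2.imwrite("pics/w1.png",I[:,:,::-1]);np.savez("w1",M=M,I=I)
for k,p in {"gw":(455,347,92),"gk":(465,203,92),"gr":(591,226,92),"ab":(578,321,92),"gb":(435,96,92)}.items(): print(k,wproj(M,p).round())
E
```

```text
clock: 1.95
eef_pos: [455.1, 346.1, 211.2]
tcp_rot: [-3.141, -0.0, 1.571]
contact_force: [-0.3, 0.5, 0.7]
opening: 1.0
grasp_force: 0.0
gw [318. 192.]
gk [327. 323.]
gr [443. 300.]
ab [446. 219.]
gb [302. 385.]
```

View pics/w1.png

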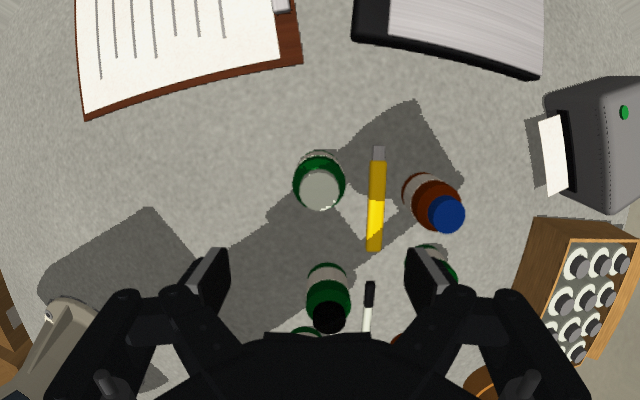

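White lid is at (319,190) and the black one at (328,317), partly hidden by the gripper. Both agree with predictions to within a few mm. Now I'll grasp the green white-lid jar.

```bash
python3 -m inch '[[[0.005,0,0.17,0,0,0],[0.005,0,0.35,0,0,0],[0.005,0,0.53,0,0,0],[0.005,0,0.7,0,0,0],[0.005,0,0.83,0,0,0],[0.005,0,0.91,0,0,0],[0.005,0,0.91,0,0,0]]]' 1; python3 -m inch '[[[0,0,0,0,0,0],[0,0,0,0,0,0],[0,0,0,0,0,0],[0,0,0,0,0,0],[0,0,0,0,0,0],[0,0,0,0,0,0],[0,0,0,0,0,0],[0,0,0,0,0,0]]]' -1 50
```

```text
clock: 2.58
eef_pos: [451.6, 347.4, 25.9]
tcp_rot: [-3.137, 0.003, 1.574]
contact_force: [-0.5, -0.8, 0.4]
opening: 0.997
grasp_force: 0.0
clock: 3.25
eef_pos: [455.7, 349.0, 31.3]
tcp_rot: [3.139, -0.003, 1.571]
contact_force: [-1.3, 2.0, 7.5]
opening: 0.598
grasp_force: 52.0
```

```bash
python3 -m inch '[[[0,0,-0.05,0,0,0],[0,0,-0.15,0,0,0],[0,0,-0.28,0,0,0],[0,0,-0.41,0,0,0],[0,0,-0.54,0,0,0],[0,0,-0.62,0,0,0],[0,0,-0.65,0,0,0],[0,0,-0.65,0,0,0]]]'
python3 -m inch '[[[-0.04,0.01,0,0,0,0],[-0.11,0.03,0,0,0,0],[-0.2,0.055,0,0,0,0],[-0.3,0.085,0,0,0,0],[-0.41,0.12,0,0,0,0],[-0.52,0.15,0,0,0,0],[-0.63,0.18,0,0,0,0],[-0.74,0.21,0,0,0,0]]]'
python3 -m inch '[[[-0.1,0.03,0,0,0,0],[-0.2,0.06,0,0,0,0],[-0.3,0.09,0,0,0,0],[-0.4,0.12,0,0,0,0],[-0.5,0.15,0,0,0,0],[-0.6,0.18,0,0,0,0],[-0.7,0.2,0,0,0,0],[-0.8,0.22,0,0,0,0]]]'
python3 -m inch '[[[-0.1,0.03,0,0,0,0],[-0.2,0.06,0,0,0,0],[-0.3,0.09,0,0,0,0],[-0.4,0.12,0,0,0,0],[-0.5,0.15,0,0,0,0],[-0.6,0.18,0,0,0,0],[-0.67,0.2,0,0,0,0],[-0.7,0.21,0,0,0,0]]]'
python3 -m inch '[[[0,0,0,0,0,0],[0,0,0,0,0,0],[0,0,0,0,0,0]]]'
```

```text
clock: 3.92
eef_pos: [455.4, 348.3, 161.5]
tcp_rot: [3.139, -0.002, 1.571]
contact_force: [1.0, 0.0, -2.4]
opening: 0.591
grasp_force: 52.6
clock: 4.58
eef_pos: [495.8, 197.0, 157.7]
tcp_rot: [-3.139, 0.001, 1.57]
contact_force: [0.9, 0.2, -2.5]
opening: 0.596
grasp_force: 52.6
clock: 5.25
eef_pos: [539.3, 37.4, 157.7]
tcp_rot: [-3.139, 0.001, 1.57]
contact_force: [-0.6, 0.6, -2.0]
opening: 0.602
grasp_force: 52.6
clock: 5.92
eef_pos: [581.8, -102.7, 158.0]
tcp_rot: [-3.14, 0.0, 1.569]
contact_force: [1.3, -0.4, -1.8]
opening: 0.596
grasp_force: 52.6
clock: 6.17
eef_pos: [582.0, -99.5, 158.9]
tcp_rot: [-3.141, -0.0, 1.571]
contact_force: [-0.9, 0.9, -2.2]
opening: 0.592
grasp_force: 52.6
```

```bash
python3 -m inch '[[[-0.015,0.01,0.1,0,0,0],[-0.015,0.01,0.25,0,0,0],[-0.015,0.01,0.4,0,0,0],[-0.015,0.01,0.51,0,0,0],[-0.015,0.01,0.56,0,0,0],[-0.015,0.01,0.59,0,0,0],[-0.015,0.01,0.6,0,0,0],[-0.015,0.01,0.6,0,0,0]]]'; python3 -m inch '[[[0,0,0.005,0,0,0],[0,0,0.01,0,0,0],[0,0,0.015,0,0,0]]]'
```

```text
clock: 6.83
eef_pos: [585.2, -103.0, 39.9]
tcp_rot: [3.141, 0.0, 1.571]
contact_force: [0.1, -0.1, -1.8]
opening: 0.596
grasp_force: 52.6
clock: 7.08
eef_pos: [585.7, -103.5, 38.2]
tcp_rot: [3.139, 0.0, 1.571]
contact_force: [-5.3, 1.1, 22.7]
opening: 0.596
grasp_force: 54.9
```

```bash
python3 -m inch '[[[0,0,-0.005,0,0,0],[0,0,-0.005,0,0,0],[0,0,-0.005,0,0,0],[0,0,-0.005,0,0,0],[0,0,-0.005,0,0,0]]]' 0.55; python3 -m inch '[[[0,0,-0.08,0,0,0],[0,0,-0.2,0,0,0],[0,0,-0.35,0,0,0],[0,0,-0.5,0,0,0],[0,0,-0.65,0,0,0],[0,0,-0.75,0,0,0],[0,0,-0.75,0,0,0]]]'
python3 - <<'E'
from h import *
M=wpose();I=r.grab_frame("wrist");T=r.grab_frame("top")
cv2.imwrite("pics/w2.png",np.vstack([I,cv2.resize(T[100:260,150:470],(640,320))])[:600,:,::-1])
E
```

```text
clock: 7.5
eef_pos: [584.6, -103.3, 37.4]
tcp_rot: [3.141, 0.0, 1.571]
contact_force: [-1.1, -0.4, -0.8]
opening: 0.775
grasp_force: 0.0
clock: 8.08
eef_pos: [587.2, -103.7, 192.1]
tcp_rot: [3.134, 0.001, 1.571]
contact_force: [0.4, 0.2, 0.6]
opening: 0.774
grasp_force: 0.0
```

View pics/w2.png

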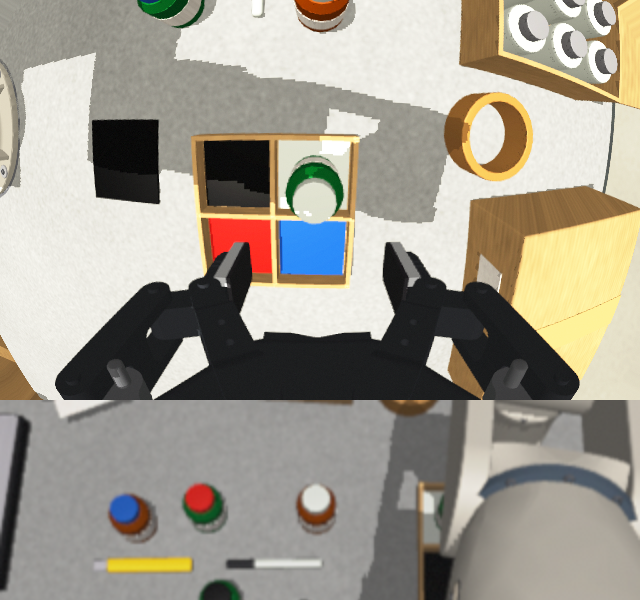

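The jar stands upright on the white pad, with its lid at (315,200). Next is the red one.

```bash
python3 -m inch '[[[0.06,0,0,0,0,0],[0.17,0.0,0,0,0,0],[0.3,0.01,0,0,0,0],[0.43,0.015,0,0,0,0],[0.56,0.02,0,0,0,0],[0.7,0.02,0,0,0,0],[0.82,0.02,0,0,0,0]]]' 0.9
python3 -m inch '[[[0.15,0,0,0,0,0],[0.3,0.0,0,0,0,0],[0.45,0.01,0,0,0,0],[0.6,0.015,0,0,0,0],[0.73,0.02,0,0,0,0],[0.8,0.02,0,0,0,0],[0.82,0.02,0,0,0,0],[0.82,0.02,0,0,0,0]]]'
python3 -m inch '[[[0,0,0,0,0,0],[0,0,0,0,0,0],[0,0,0,0,0,0]]]'
```

```text
clock: 8.77
eef_pos: [587.2, 63.1, 185.4]
tcp_rot: [-3.138, -0.0, 1.571]
contact_force: [0.9, 1.2, -0.9]
opening: 0.947
grasp_force: 0.0
clock: 9.43
eef_pos: [591.8, 225.4, 186.1]
tcp_rot: [-3.14, 0.001, 1.572]
contact_force: [0.0, -0.4, -0.7]
opening: 0.948
grasp_force: 0.0
clock: 9.68
eef_pos: [592.7, 223.4, 187.2]
tcp_rot: [-3.141, 0.0, 1.569]
contact_force: [0.6, -1.0, -0.2]
opening: 0.95
grasp_force: 0.0
```

```bash
python3 -m inch '[[[0.015,0,0.1,0,0,0],[0.015,0,0.25,0,0,0],[0.015,0,0.42,0,0,0],[0.015,0,0.58,0,0,0],[0.015,0,0.7,0,0,0],[0.015,0,0.77,0,0,0],[0.015,0,0.785,0,0,0],[0.015,0,0.785,0,0,0]]]'; python3 -m inch '[[[0,0,0,0,0,0],[0,0,0,0,0,0],[0,0,0,0,0,0],[0,0,0,0,0,0],[0,0,0,0,0,0],[0,0,0,0,0,0],[0,0,0,0,0,0],[0,0,0,0,0,0]]]' -1 50; python3 -m inch '[[[0,0,-0.05,0,0,0],[0,0,-0.15,0,0,0],[0,0,-0.28,0,0,0],[0,0,-0.41,0,0,0],[0,0,-0.54,0,0,0],[0,0,-0.62,0,0,0],[0,0,-0.65,0,0,0],[0,0,-0.65,0,0,0]]]'
```

```text
clock: 10.35
eef_pos: [592.6, 227.2, 29.9]
tcp_rot: [-3.141, 0.0, 1.57]
contact_force: [0.3, 0.2, 0.2]
opening: 0.953
grasp_force: 0.0
clock: 11.02
eef_pos: [594.1, 228.2, 32.4]
tcp_rot: [3.138, -0.001, 1.571]
contact_force: [-0.1, -0.7, 5.4]
opening: 0.601
grasp_force: 51.5
clock: 11.68
eef_pos: [593.6, 228.2, 162.8]
tcp_rot: [3.138, -0.001, 1.571]
contact_force: [0.5, 0.3, -2.0]
opening: 0.595
grasp_force: 52.7
```

```bash
python3 -m inch '[[[-0.04,-0.01,0,0,0,0],[-0.11,-0.03,0,0,0,0],[-0.2,-0.05,0,0,0,0],[-0.3,-0.07,0,0,0,0],[-0.4,-0.09,0,0,0,0],[-0.5,-0.12,0,0,0,0],[-0.6,-0.14,0,0,0,0],[-0.7,-0.16,0,0,0,0]]]'
python3 -m inch '[[[-0.1,-0.02,0,0,0,0],[-0.2,-0.05,0,0,0,0],[-0.3,-0.07,0,0,0,0],[-0.4,-0.09,0,0,0,0],[-0.5,-0.12,0,0,0,0],[-0.6,-0.14,0,0,0,0],[-0.7,-0.16,0,0,0,0],[-0.8,-0.18,0,0,0,0]]]'
python3 -m inch '[[[-0.1,-0.02,0,0,0,0],[-0.2,-0.05,0,0,0,0],[-0.3,-0.07,0,0,0,0],[-0.4,-0.09,0,0,0,0],[-0.48,-0.12,0,0,0,0],[-0.54,-0.13,0,0,0,0],[-0.57,-0.14,0,0,0,0],[-0.57,-0.14,0,0,0,0]]]'
python3 -m inch '[[[0,0,0,0,0,0],[0,0,0,0,0,0],[0,0,0,0,0,0]]]'
```

```text
clock: 12.35
eef_pos: [558.5, 85.5, 158.6]
tcp_rot: [-3.138, 0.001, 1.57]
contact_force: [-0.2, -0.1, -1.8]
opening: 0.594
grasp_force: 52.7
clock: 13.02
eef_pos: [522.3, -73.9, 158.8]
tcp_rot: [-3.139, -0.0, 1.57]
contact_force: [-0.0, 1.1, -2.1]
opening: 0.595
grasp_force: 52.7
clock: 13.68
eef_pos: [495.4, -187.3, 159.6]
tcp_rot: [-3.14, -0.0, 1.569]
contact_force: [0.1, -0.8, -2.4]
opening: 0.593
grasp_force: 52.7
clock: 13.93
eef_pos: [496.7, -185.5, 160.2]
tcp_rot: [-3.142, -0.0, 1.572]
contact_force: [-0.2, -0.2, -2.5]
opening: 0.597
grasp_force: 52.7
```

```bash
python3 -m inch '[[[0,0.005,0.1,0,0,0],[0,0.005,0.25,0,0,0],[0,0.005,0.4,0,0,0],[0,0.005,0.51,0,0,0],[0,0.005,0.56,0,0,0],[0,0.005,0.59,0,0,0],[0,0.005,0.6,0,0,0],[0,0.005,0.6,0,0,0]]]'; python3 -m inch '[[[0,0,0.005,0,0,0],[0,0,0.01,0,0,0],[0,0,0.012,0,0,0]]]'
```

```text
clock: 14.6
eef_pos: [498.2, -186.2, 40.8]
tcp_rot: [3.141, 0.0, 1.571]
contact_force: [-0.4, 0.1, -2.7]
opening: 0.598
grasp_force: 52.6
clock: 14.85
eef_pos: [498.6, -186.6, 39.4]
tcp_rot: [3.139, 0.001, 1.571]
contact_force: [-3.6, 0.6, 12.2]
opening: 0.594
grasp_force: 54.0
```

```bash
python3 -m inch '[[[0,0,-0.003,0,0,0],[0,0,-0.003,0,0,0],[0,0,-0.003,0,0,0],[0,0,-0.003,0,0,0],[0,0,-0.003,0,0,0]]]' 0.55; python3 -m inch '[[[0,0,-0.08,0,0,0],[0,0,-0.2,0,0,0],[0,0,-0.35,0,0,0],[0,0,-0.5,0,0,0],[0,0,-0.65,0,0,0],[0,0,-0.75,0,0,0],[0,0,-0.75,0,0,0]]]'
python3 -m inch '[[[0.06,0,0,0,0,0],[0.17,-0.01,0,0,0,0],[0.3,-0.02,0,0,0,0],[0.43,-0.03,0,0,0,0],[0.56,-0.04,0,0,0,0],[0.7,-0.05,0,0,0,0],[0.84,-0.06,0,0,0,0],[0.98,-0.08,0,0,0,0]]]' 0.9
python3 -m inch '[[[0.15,-0.01,0,0,0,0],[0.3,-0.02,0,0,0,0],[0.45,-0.04,0,0,0,0],[0.6,-0.05,0,0,0,0],[0.75,-0.06,0,0,0,0],[0.88,-0.07,0,0,0,0],[0.96,-0.08,0,0,0,0],[0.97,-0.08,0,0,0,0]]]'
python3 -m inch '[[[0,0,0,0,0,0],[0,0,0,0,0,0],[0,0,0,0,0,0]]]'
```

```text
clock: 15.27
eef_pos: [497.6, -186.2, 38.6]
tcp_rot: [3.141, 0.0, 1.571]
contact_force: [-0.2, 0.4, -0.2]
opening: 0.776
grasp_force: 0.0
clock: 15.85
eef_pos: [500.0, -187.1, 192.9]
tcp_rot: [3.135, 0.003, 1.571]
contact_force: [1.3, -0.2, 0.8]
opening: 0.772
grasp_force: 0.0
clock: 16.52
eef_pos: [480.3, 11.6, 187.0]
tcp_rot: [-3.139, -0.0, 1.57]
contact_force: [0.7, 0.1, -0.1]
opening: 0.951
grasp_force: 0.0
clock: 17.18
eef_pos: [464.0, 206.4, 187.0]
tcp_rot: [-3.139, 0.0, 1.573]
contact_force: [-0.6, -0.5, 0.4]
opening: 0.953
grasp_force: 0.0
clock: 17.43
eef_pos: [465.2, 202.9, 187.9]
tcp_rot: [-3.141, 0.001, 1.57]
contact_force: [-0.1, 0.7, -0.4]
opening: 0.947
grasp_force: 0.0
```

```bash
python3 -m inch '[[[0.005,0.005,0.1,0,0,0],[0.005,0.005,0.25,0,0,0],[0.005,0.005,0.42,0,0,0],[0.005,0.005,0.58,0,0,0],[0.005,0.005,0.7,0,0,0],[0.005,0.005,0.77,0,0,0],[0.005,0.005,0.79,0,0,0],[0.005,0.005,0.79,0,0,0]]]'; python3 -m inch '[[[0,0,0,0,0,0],[0,0,0,0,0,0],[0,0,0,0,0,0],[0,0,0,0,0,0],[0,0,0,0,0,0],[0,0,0,0,0,0],[0,0,0,0,0,0],[0,0,0,0,0,0]]]' -1 50; python3 -m inch '[[[0,0,-0.05,0,0,0],[0,0,-0.15,0,0,0],[0,0,-0.28,0,0,0],[0,0,-0.41,0,0,0],[0,0,-0.54,0,0,0],[0,0,-0.62,0,0,0],[0,0,-0.65,0,0,0],[0,0,-0.65,0,0,0]]]'
```

```text
clock: 18.1
eef_pos: [466.0, 203.7, 29.6]
tcp_rot: [-3.139, 0.001, 1.57]
contact_force: [0.6, -0.2, -0.1]
opening: 0.952
grasp_force: 0.0
clock: 18.77
eef_pos: [467.7, 205.0, 32.0]
tcp_rot: [3.139, -0.001, 1.571]
contact_force: [0.5, -1.7, 5.9]
opening: 0.598
grasp_force: 51.3
clock: 19.43
eef_pos: [467.5, 205.2, 162.7]
tcp_rot: [3.138, -0.002, 1.571]
contact_force: [0.2, 0.4, -1.6]
opening: 0.599
grasp_force: 52.7
```

```bash
python3 -m inch '[[[-0.04,0,0,0,0,0],[-0.11,0.01,0,0,0,0],[-0.2,0.02,0,0,0,0],[-0.3,0.03,0,0,0,0],[-0.4,0.04,0,0,0,0],[-0.5,0.05,0,0,0,0],[-0.6,0.06,0,0,0,0],[-0.7,0.07,0,0,0,0]]]'
python3 -m inch '[[[-0.1,0.01,0,0,0,0],[-0.2,0.02,0,0,0,0],[-0.32,0.03,0,0,0,0],[-0.44,0.04,0,0,0,0],[-0.56,0.06,0,0,0,0],[-0.68,0.07,0,0,0,0],[-0.78,0.08,0,0,0,0],[-0.83,0.09,0,0,0,0]]]'
python3 -m inch '[[[0,0,0,0,0,0],[0,0,0,0,0,0],[0,0,0,0,0,0]]]'
```

```text
clock: 20.1
eef_pos: [479.3, 63.2, 158.9]
tcp_rot: [-3.139, 0.001, 1.571]
contact_force: [-0.1, -0.6, -1.6]
opening: 0.598
grasp_force: 52.7
clock: 20.77
eef_pos: [497.3, -103.4, 158.9]
tcp_rot: [-3.139, 0.0, 1.569]
contact_force: [-0.5, 1.0, -2.0]
opening: 0.594
grasp_force: 52.7
clock: 21.02
eef_pos: [497.9, -100.5, 159.8]
tcp_rot: [-3.14, -0.001, 1.571]
contact_force: [-0.3, 0.3, -2.7]
opening: 0.593
grasp_force: 52.7
```

```bash
python3 -m inch '[[[0,0,0.1,0,0,0],[0,0,0.25,0,0,0],[0,0,0.4,0,0,0],[0,0,0.51,0,0,0],[0,0,0.56,0,0,0],[0,0,0.59,0,0,0],[0,0,0.6,0,0,0],[0,0,0.6,0,0,0]]]'; python3 -m inch '[[[0,0,0.005,0,0,0],[0,0,0.01,0,0,0],[0,0,0.012,0,0,0]]]'
```

```text
clock: 21.68
eef_pos: [499.1, -101.0, 40.9]
tcp_rot: [3.141, 0.0, 1.571]
contact_force: [0.2, -0.5, -2.2]
opening: 0.593
grasp_force: 52.7
clock: 21.93
eef_pos: [499.3, -101.4, 39.0]
tcp_rot: [3.14, 0.0, 1.571]
contact_force: [-1.9, -0.4, 8.6]
opening: 0.594
grasp_force: 53.7
```

```bash
python3 -m inch '[[[0,0,-0.003,0,0,0],[0,0,-0.003,0,0,0],[0,0,-0.003,0,0,0],[0,0,-0.003,0,0,0],[0,0,-0.003,0,0,0]]]' 0.5; python3 -m inch '[[[0,0,-0.08,0,0,0],[0,0,-0.2,0,0,0],[0,0,-0.35,0,0,0],[0,0,-0.5,0,0,0],[0,0,-0.65,0,0,0],[0,0,-0.75,0,0,0],[0,0,-0.75,0,0,0]]]'
python3 -m inch '[[[0.06,-0.02,0,0,0,0],[0.2,-0.06,0,0,0,0],[0.35,-0.11,0,0,0,0],[0.5,-0.16,0,0,0,0],[0.65,-0.21,0,0,0,0],[0.8,-0.26,0,0,0,0],[0.93,-0.3,0,0,0,0],[1,-0.315,0,0,0,0]]]' 0.9
python3 -m inch '[[[0,0,0,0,0,0],[0,0,0,0,0,0],[0,0,0,0,0,0]]]'
```

```text
clock: 22.35
eef_pos: [498.6, -101.2, 38.8]
tcp_rot: [3.141, 0.0, 1.571]
contact_force: [0.1, 0.1, 0.1]
opening: 0.75
grasp_force: 0.0
clock: 22.93
eef_pos: [501.1, -101.7, 193.0]
tcp_rot: [3.135, 0.001, 1.571]
contact_force: [-0.0, -0.5, -0.0]
opening: 0.749
grasp_force: 0.0
clock: 23.6
eef_pos: [432.9, 101.2, 187.3]
tcp_rot: [-3.139, -0.0, 1.572]
contact_force: [-0.0, 0.4, 1.2]
opening: 0.948
grasp_force: 0.0
clock: 23.85
eef_pos: [435.1, 98.5, 188.0]
tcp_rot: [-3.14, 0.0, 1.571]
contact_force: [-0.3, -0.0, -1.0]
opening: 0.95
grasp_force: 0.0
```

```bash
python3 -m inch '[[[-0.01,0.005,0.1,0,0,0],[-0.01,0.005,0.25,0,0,0],[-0.01,0.005,0.42,0,0,0],[-0.01,0.005,0.58,0,0,0],[-0.01,0.005,0.7,0,0,0],[-0.01,0.005,0.77,0,0,0],[-0.01,0.005,0.79,0,0,0],[-0.01,0.005,0.79,0,0,0]]]'; python3 -m inch '[[[0,0,0,0,0,0],[0,0,0,0,0,0],[0,0,0,0,0,0],[0,0,0,0,0,0],[0,0,0,0,0,0],[0,0,0,0,0,0],[0,0,0,0,0,0],[0,0,0,0,0,0]]]' -1 50; python3 -m inch '[[[0,0,-0.05,0,0,0],[0,0,-0.15,0,0,0],[0,0,-0.28,0,0,0],[0,0,-0.41,0,0,0],[0,0,-0.54,0,0,0],[0,0,-0.62,0,0,0],[0,0,-0.65,0,0,0],[0,0,-0.65,0,0,0]]]'
```

```text
clock: 24.52
eef_pos: [435.9, 95.8, 29.6]
tcp_rot: [-3.139, 0.001, 1.569]
contact_force: [-0.4, -0.4, 1.2]
opening: 0.946
grasp_force: 0.0
clock: 25.18
eef_pos: [437.5, 96.8, 32.0]
tcp_rot: [3.139, -0.0, 1.571]
contact_force: [-0.6, -2.8, 5.7]
opening: 0.597
grasp_force: 51.2
clock: 25.85
eef_pos: [437.6, 97.0, 162.8]
tcp_rot: [3.138, -0.001, 1.571]
contact_force: [0.1, 0.3, -2.4]
opening: 0.597
grasp_force: 52.4
```

```bash
python3 -m inch '[[[-0.04,0.02,0,0,0,0],[-0.11,0.05,0,0,0,0],[-0.2,0.1,0,0,0,0],[-0.3,0.15,0,0,0,0],[-0.4,0.2,0,0,0,0],[-0.5,0.25,0,0,0,0],[-0.6,0.3,0,0,0,0],[-0.7,0.35,0,0,0,0]]]'
python3 -m inch '[[[-0.1,0.05,0,0,0,0],[-0.2,0.1,0,0,0,0],[-0.3,0.15,0,0,0,0],[-0.4,0.2,0,0,0,0],[-0.5,0.25,0,0,0,0],[-0.6,0.31,0,0,0,0],[-0.68,0.35,0,0,0,0],[-0.72,0.37,0,0,0,0]]]'
python3 -m inch '[[[0,0,0,0,0,0],[0,0,0,0,0,0],[0,0,0,0,0,0]]]'
```

```text
clock: 26.52
eef_pos: [506.0, -44.8, 158.9]
tcp_rot: [-3.139, -0.0, 1.571]
contact_force: [0.6, -0.4, -1.9]
opening: 0.595
grasp_force: 52.4
clock: 27.18
eef_pos: [580.5, -189.5, 158.7]
tcp_rot: [-3.14, -0.0, 1.57]
contact_force: [-0.3, 0.0, -0.8]
opening: 0.598
grasp_force: 52.4
clock: 27.43
eef_pos: [579.5, -186.4, 159.9]
tcp_rot: [-3.14, -0.001, 1.571]
contact_force: [-0.3, -0.6, -1.4]
opening: 0.597
grasp_force: 52.4
```

```bash
python3 -m inch '[[[-0.005,0.01,0.1,0,0,0],[-0.005,0.01,0.25,0,0,0],[-0.005,0.01,0.4,0,0,0],[-0.005,0.01,0.51,0,0,0],[-0.005,0.01,0.56,0,0,0],[-0.005,0.01,0.59,0,0,0],[-0.005,0.01,0.6,0,0,0],[-0.005,0.01,0.6,0,0,0]]]'; python3 -m inch '[[[0,0,0.005,0,0,0],[0,0,0.01,0,0,0],[0,0,0.012,0,0,0]]]'
```

```text
clock: 28.1
eef_pos: [583.1, -188.0, 41.3]
tcp_rot: [3.141, 0.0, 1.571]
contact_force: [0.3, 0.3, -0.9]
opening: 0.596
grasp_force: 52.4
clock: 28.35
eef_pos: [583.2, -188.4, 39.2]
tcp_rot: [3.14, 0.0, 1.571]
contact_force: [-0.4, -1.2, -0.5]
opening: 0.595
grasp_force: 52.4
```

```bash
python3 -m inch '[[[0,0,0.005,0,0,0],[0,0,0.01,0,0,0],[0,0,0.01,0,0,0]]]'
```

```text
clock: 28.6
eef_pos: [583.2, -188.5, 39.0]
tcp_rot: [3.14, 0.0, 1.571]
contact_force: [-7.0, 2.9, 22.9]
opening: 0.599
grasp_force: 54.9
```

Contact made. I'll release, lift clear, move aside and check.

```bash
python3 -m inch '[[[0,0,-0.005,0,0,0],[0,0,-0.005,0,0,0],[0,0,-0.005,0,0,0],[0,0,-0.005,0,0,0],[0,0,-0.005,0,0,0]]]' 0.5; python3 -m inch '[[[0,0,-0.08,0,0,0],[0,0,-0.2,0,0,0],[0,0,-0.35,0,0,0],[0,0,-0.5,0,0,0],[0,0,-0.65,0,0,0],[0,0,-0.8,0,0,0],[0,0,-0.85,0,0,0]]]'
python3 -m inch '[[[0.06,-0.02,0,0,0,0],[0.2,-0.06,0,0,0,0],[0.35,-0.11,0,0,0,0],[0.5,-0.16,0,0,0,0],[0.65,-0.21,0,0,0,0],[0.8,-0.26,0,0,0,0],[0.93,-0.3,0,0,0,0],[1,-0.32,0,0,0,0]]]'
python3 -m inch '[[[0.15,-0.1,0,0,0,0],[0.3,-0.2,0,0,0,0],[0.45,-0.3,0,0,0,0],[0.6,-0.4,0,0,0,0],[0.75,-0.5,0,0,0,0],[0.9,-0.6,0,0,0,0],[1,-0.65,0,0,0,0],[1,-0.65,0,0,0,0]]]'
python3 - <<'E'
from h import *
S=r.grab_frame("scene");T=r.grab_frame("top")
cv2.imwrite("pics/end.png",np.vstack([cv2.resize(S[100:340,150:520],(640,300)),cv2.resize(T[110:270,180:520],(640,300))])[:,:,::-1])
for k,c,b,t in [("gk","black",(375,186),(499,-100.5)),("gw","white",(375,156),(584,-102.5)),("gb","blue",(408,156),(582,-187.5)),("gr","red",(408,186),(497.5,-185)),("aw","white",(307.5,148.5),(590,79)),("ab","blue",(211.7,153.9),(578,321))]:
    K,R,tv=cam("top"); z=99 if k[0]=="g" else 92
    q=K@(R@np.array([*t,z])+tv); print(k,"pred lid px",(q[:2]/q[2]).round(1), blob(T,c,b)[0].round(1))
E
```

```text
clock: 29.02
eef_pos: [582.5, -188.2, 37.1]
tcp_rot: [-3.141, -0.0, 1.571]
contact_force: [0.3, -0.3, -0.5]
opening: 0.751
grasp_force: 0.0
clock: 29.6
eef_pos: [584.5, -188.9, 211.8]
tcp_rot: [3.136, 0.002, 1.571]
contact_force: [0.4, 0.4, 0.6]
opening: 0.752
grasp_force: 0.0
clock: 30.27
eef_pos: [515.6, 14.8, 205.1]
tcp_rot: [-3.138, -0.001, 1.572]
contact_force: [-0.0, 0.2, 0.2]
opening: 0.75
grasp_force: 0.0
clock: 30.93
eef_pos: [385.1, 214.2, 205.5]
tcp_rot: [-3.138, 0.0, 1.574]
contact_force: [1.1, -0.4, 0.8]
opening: 0.755
grasp_force: 0.0
gk pred lid px [380.3 182.4] [380.9 183.2]
gw pred lid px [379.9 149.2] [371.7 162.7]
gb pred lid px [413.8 149.6] [403.  161.9]
gr pred lid px [414.4 182.7] [415.  183.2]
aw pred lid px [307.7 148.4] [307.5 148.6]
ab pred lid px [211.8 154.1] [211.7 153.9]
```

View pics/end.png

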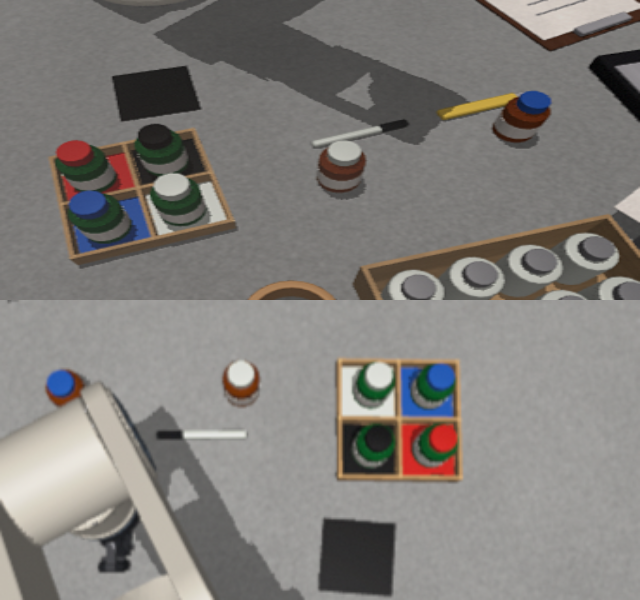

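All four green jars stand in their matching cells. The white lid at about (381,150) and the blue at about (415,150) in the top view fit the predictions by eye, because their colour blobs merged with the pads. Black and red match to within a pixel, and the amber jars have not moved.

```bash
python3 -c "
from rig import r
print(r.sign_off())"
```

```text
the job is handed in; nothing more can be done
None
```

The job is handed in at about 31 s: all four green jars stand upright on their matching pads and both amber jars are where they started, by the final camera views; the hand-in returned no verdict.

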